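# Shut and lock the filter panel of the dust extractor

## Robot

A 6-joint arm with a two-finger parallel gripper is mounted at the origin on the work surface. World frame = base frame: x ahead of the robot, y to its left, z up, the work surface at z = 0. Lengths are in m, angles in rad, forces in N, time in s.
With the tool pointing down it reaches from about 0.35 to 0.875 m from the base axis. Payload 15.5 kg.
Tool frame: the origin (TCP) lies at the very end of the fingers, on their centre line; the grasp point (between the pads) lies 19 mm behind it (arm.grip_depth is the distance from the TCP to the grasp point, in m); z points along the fingers, y is the direction in which the jaws open and shut (so a half turn about z gives the same grasp; the last joint's range is limited). The gripper opens to 85 mm and grips with 20 to 120 N. Pads are 22 mm wide; open, the fingers measure 114 mm over their backs; the gripper's body (76 mm by 85 mm) begins 54 mm behind the grasp point. The pads swing forward as they close: fully open they stand 13 mm farther back than shut.
Start: joints at [1.058, 0.494, 1.345, -0, 1.302, -0.096], TCP at [0.254, 0.571, 0.231] pointing down, gripper open.
Joint ranges: [-2.91, 2.91], [-0.82, 2.16], [0.22, 2.67], [-1.22, 4.37], [0.12, 2.79], [-3.08, 3.08]. Speed limits (rad/s): [1.89, 1.89, 2.57, 3.01, 3.01, 3.01].

## Interface

Orientations are given as a unit quaternion [x, y, z, w].
In Python, from plant import sensors, snapshot, camera_params, arm gives the robot as it stands.
- The arm moves only by the shell command python3 -m jog 'ROWS' [FORCE]. ROWS is JSON, a list that holds one entry, the list of rows, each a list of 7 numbers: the turn, a rotation vector about the tool's x, y, z each as a share of 30 degrees, from -1 to 1, then the shift along the tool's x, y, z each as a share of 10 cm, from -1 to 1, then the opening, from -1 (shut) to 1 (fully open). A call has 1 to 10 rows; each row is the pose to reach, as a shift and turn from the pose commanded when the call began, along the tool's axes at that moment; what a row does not reach only later rows make up. A row lasts 1/12 s, in which the tool goes at most 41.7 mm and 7.16 degrees, less where a joint would pass 70% of its speed; a pose out of reach is approached as far as the arm can. A call with a number of a shift or a turn outside -1 to 1 is refused whole. A call with a gripper value outside its range is refused whole. The fingers move at their own pace and stop on an object; FORCE is the grip in N (left out, the last holds). Time passes only in rows, so rows that repeat a pose let the fingers close. It gives the time, the measured TCP pose, the force and the opening at its end, in the units of the state.
- sensors.read_state(): the state, without advancing time (a new reading comes with each control period).
- snapshot(name): name is "side" or "top"; returns (picture, depth): 384x512x3 uint8, red, green, blue; 384x512 float32, m along the optical axis (not along the pixel's ray), 0 where there is no reading.
- camera_params(name): a dict with "vertical_fov" (degrees; the focal length in pixels is half the picture's height over the tangent of half this angle, whatever the lens; pixels are square), "cx", "cy" (the principal point, pixels), "rvec" (rotation vector, rad) and "tvec" (3), from world to camera coordinates, as OpenCV has them. Camera axes: x right, y down, z forward; pixel columns grow to the right and rows downward; lengths in m; the calibration is good to about 2 mm. A picture is of the moment at which its call begins. camera_params takes no time and is no camera call.
- arm.finish_job(): hands the job in, once; it reports no verdict.
The state is a dict: "time": time; "joint_pos": joint angles; "qvel": joint speeds; "tau": joint torques, N m; "eef_pos": TCP position; "tcp_rot": TCP orientation; "wrist_force": force on the tool from outside, world axes, zero at the start; "wrist_torque": the same for the moment, N m; "gripper_width": finger opening in m.
Only numpy, scipy, OpenCV 4.12 (cv2) and the standard library are available. Lean on these libraries where they do the work, as an engineer would, in place of code of your own. Each camera call takes 0.05 s, during which the arm holds its last target.

## Task

The filter panel on top of the bench dust extractor has been left ajar after cleaning. Push it down shut on its springy seal with the fingertips, then set a fingertip or two in the slot of its round quarter-turn fastener and, pressing it down, turn it clockwise as far as it goes, so that the panel stays locked shut when you let go. Only push, press and turn: do not lift the panel, and leave the loose drum parts where they stand.

Things in the scene. Friction and masses are not known exactly. Their poses are not given: they have to be found in the camera images.
- extractor: bench dust extractor, a fixed grey steel box 300 mm deep, 360 mm wide (y -200 to +160 mm), flat deck 140 mm above the bench. Origin on the bench under it; x from front (robot side) to back, y left, z up. Its filter panel hinges on the deck's left part; a black motor cover, 140 x 85 mm and 40 mm high, stands on the back right of the deck. A green parts box, 85 mm high, stands to its right.
- panel_hinge (a point): middle of the panel's hinge axis, level with its underside, 144 mm above the bench. Axes turn with the panel: x from its front edge to the hinge, y along the hinge, z out of its upper face. The panel is an aluminium plate 240 x 240 mm, 6 mm thick: 240 mm from the hinge towards the robot, 120 mm to each side. The fastener stands on its middle line.
- panel_front (a point): middle of the panel's front edge on its upper face, 240 mm from the hinge; axes as panel_hinge. Shut, it is 150 mm above the bench.
- panel (a joint): opening angle of the panel, rad: 0 fully down, grows as the front edge rises. It starts ajar; a stiff hinge (0.75 N m) keeps it where it is left. From 0.038 to 0 it squeezes a springy seal under the front edge: fully down takes about 14 N at the fastener, and it springs back to 0.038 unless locked. Locked, it rests at about 0.01.
- slot (a point): centre of the slot's floor in the fastener's steel dial (82 mm across), on its axis, 185 mm from the hinge; 152.5 mm above the bench with the panel fully down. Slot 64 x 28 mm, 12 mm deep, ends shut; y axis along it, z up, turns with the dial. Push its walls off the axis: one tip swept round near an end, or two set apart along it. A black collar, 100 mm across, as high, rings it.
- dial (a joint): turn of the fastener, rad, growing clockwise from above; friction 0.06 N m. 0: unlocked, slot parallel to the panel's front edge. 1.571: stop, locked, slot front to back, in line with two raised marks on the collar. Its tongue slides under the box rim from about 1.0 rad on if the panel is pressed to 0.025 or less, and draws it down; turned with the panel up, it lands on the rim.
- lug_a: silver tube lug, 85 mm long (x), tube 15 mm thick, standing on two feet on the bench left of the extractor, 30 mm high; origin under its middle. To be left alone.
- lug_b: second silver tube lug, same as lug_a, beside it. To be left alone.
- spacer: red anodised lug spacer, a cylinder 24 mm across and 30 mm high, standing on the front right part of the extractor's deck; origin at the centre of its underside. To be left alone.

How it is judged:
By the outcome, as a careful person would: the job done as asked, in the order asked, and still so for the second after the job is handed in, with the robot touching nothing.
It also fails if it takes over 45 s, if anything falls off the work surface, if the arm or the gripper's body presses on something with over 40 N, if the wrist force passes 120 N, or if a joint passes its speed limit or range.

## Working session

There is one attempt and no reset: what is moved stays moved. The work goes in short steps, Python scripts to look and compute and a shell command to move; the robot and the scene stay as the last step left them, time stands still between calls to the robot, and variables do not carry over. Pictures are saved under pics/ and viewed, and the job is handed in when it is done.

```bash
ls; mkdir -p pics; cat > h.py <<'E'
import numpy as np, cv2
from plant import sensors, snapshot, camera_params, arm
from scipy.spatial.transform import Rotation as R
def cam(n):
    p=camera_params(n); f=192/np.tan(np.radians(p["vertical_fov"])/2)
    K=np.array([[f,0,p["cx"]],[0,f,p["cy"]],[0,0,1]]); Rm=R.from_rotvec(np.ravel(p["rvec"])).as_matrix()
    return K,Rm,np.ravel(p["tvec"])
def shot(n,tag):
    im,d=snapshot(n); cv2.imwrite(f"pics/{tag}.png",im[:,:,::-1]); np.savez(f"/tmp/{tag}.npz",im=im,d=d); return im,d
def pts(n,d):
    K,Rm,t=cam(n); v,u=np.mgrid[:384,:512]
    P=np.stack([(u-K[0,2])/K[0,0]*d,(v-K[1,2])/K[1,1]*d,d],-1)
    return (P-t)@Rm
def ray(n,u,v,z):
    K,Rm,t=cam(n); c=-Rm.T@t; r=Rm.T@np.linalg.inv(K)@[u,v,1]
    return c+r*(z-c[2])/r[2]
def st():
    s=sensors.read_state(); 
    for k in s: print(k,np.round(s[k],4))
E
python3 - <<'E'
from h import *
for n in("side","top"):
    shot(n,n+"0"); K,Rm,t=cam(n); print(n,K[0],-Rm.T@t,camera_params(n))
st()
E
```

```text
pics
side [402.28451301   0.         250.63202714] [-0.09929956 -0.22939194  0.64320667] {'vertical_fov': 51.0278738712621, 'cx': 250.6320271434024, 'cy': 187.11353762454345, 'rvec': array([ 1.89923011, -1.1852789 ,  0.60362481]), 'tvec': array([-0.15013692,  0.42385126,  0.52345477])}
top [382.77760143   0.         259.98555866] [0.45442087 0.12655851 0.9345584 ] {'vertical_fov': 53.276387896077466, 'cx': 259.98555866190554, 'cy': 192.41324713263336, 'rvec': array([ 2.11483605, -2.1543812 ,  0.19581376]), 'tvec': array([0.128205  , 0.60695996, 0.84325434])}
time 0.1
joint_pos [ 1.0575  0.4941  1.346   0.      1.3025 -0.0955]
qvel [-0.0008 -0.001  -0.0024 -0.0012  0.0011  0.0008]
tau [ 1.30000e-03 -8.83580e+01 -3.84569e+01 -2.00000e-04  5.20000e-03
 -0.00000e+00]
eef_pos [0.2534 0.571  0.2308]
tcp_rot [ 2.074e-01  9.783e-01 -5.000e-04 -2.000e-04]
wrist_force [ 0.0512 -0.4627 -0.3593]
wrist_torque [-0.025  -0.004   0.0026]
gripper_width 0.0852
```

View pics/side0.png

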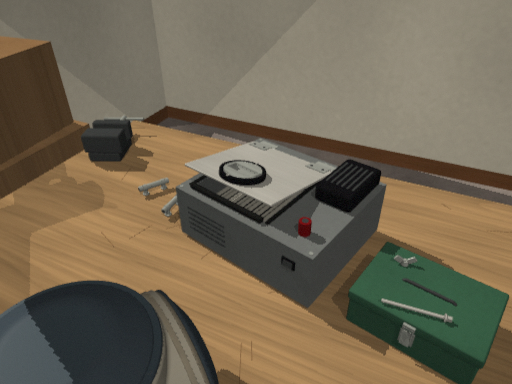

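View pics/top0.png

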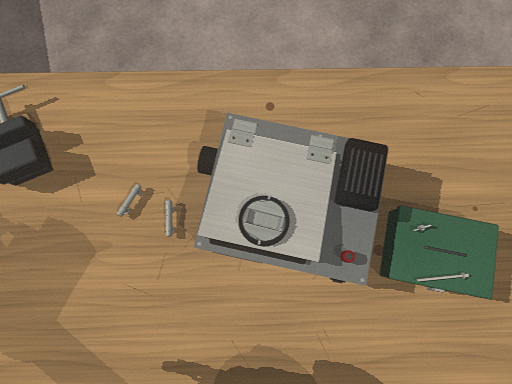

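The side view shows the panel ajar, with the dial at about (243,172) and the red spacer at (305,227). In the top view the collar is at about (264,221), the spacer at (347,256) and the lugs at (130,199) and (169,217). Next I'll measure the panel plane and the dial.

```bash
python3 - <<'E'
from h import *
for n,tag in(("top","top0"),("side","side0")):
    z=np.load(f"/tmp/{tag}.npz"); im=z["im"]; d=z["d"]; P=pts(n,d)
    hsv=cv2.cvtColor(im,cv2.COLOR_RGB2HSV)
    # panel mask: bright, low sat, height 0.13-0.25
    m=((hsv[...,1]<40)&(hsv[...,2]>150)&(P[...,2]>.135)&(P[...,2]<.27)&(d>0)&(P[...,0]<.9)).astype(np.uint8)
    nn,l,s,c=cv2.connectedComponentsWithStats(m); k=1+np.argmax(s[1:,4]); m=(l==k)
    Q=P[m]; 
    keep=np.ones(len(Q),bool)
    for _ in range(8):
        c0=Q[keep].mean(0); nv=np.linalg.svd(Q[keep]-c0,full_matrices=False)[2][2]; nv*=np.sign(nv[2]); r=(Q-c0)@nv; keep=abs(r)<.003
    print(n,m.sum(),keep.sum(),"normal",nv,"tilt",np.arccos(nv[2]),"az",np.degrees(np.arctan2(nv[1],nv[0])),"c0",c0)
    ct,_=cv2.findContours(m.astype(np.uint8),0,1); ct=max(ct,key=cv2.contourArea)
    rect=cv2.minAreaRect(ct); print("rect",rect,cv2.boxPoints(rect).tolist())
    q=cv2.approxPolyDP(cv2.convexHull(ct),6,True)[:,0]; print(q.tolist())
    for u,v in q:
        K,Rm,t=cam(n); c=-Rm.T@t; rr=Rm.T@np.linalg.inv(K)@[u,v,1.]; print((u,v),c+rr*((c0-c)@nv)/(rr@nv))
    # collar: dark ring
    b=((hsv[...,2]<60)&(P[...,2]>.14)&(P[...,2]<.27)).astype(np.uint8)
    nn,l,s,c=cv2.connectedComponentsWithStats(b)
    for i in range(1,nn):
        if s[i,4]>60: print("dark",s[i],c[i],P[l==i].mean(0))
    g=(P[...,2]>.12)&(P[...,2]<.15)&(hsv[...,1]<60)&(d>0)&(P[...,0]<.9)
    print("deck",g.sum(),np.median(P[...,2][g]))
    big=cv2.resize(im[150:290,180:380] if n=="top" else im[130:250,170:330],None,fx=4,fy=4,interpolation=cv2.INTER_CUBIC)
    cv2.imwrite(f"pics/{tag}_z.png",big[:,:,::-1])
E
```

```text
top 9966 9772 normal [ 0.17311116 -0.0409602   0.9840502 ] tilt 0.17884286157075854 az -13.312053003834652 c0 [0.59215891 0.09918649 0.17020743]
rect ((269.4470520019531, 193.98822021484375), (123.43343353271484, 110.63452911376953), 12.52880859375) [[197.1999969482422, 234.5999755859375], [221.1999969482422, 126.59998321533203], [341.694091796875, 153.37646484375], [317.694091796875, 261.37646484375]]
[[227, 129], [335, 152], [317, 261], [198, 234]]
(np.int32(227), np.int32(129)) [0.73149695 0.18605683 0.1493114 ]
(np.int32(335), np.int32(152)) [ 0.67654092 -0.04307275  0.14944179]
(np.int32(317), np.int32(261)) [0.44968676 0.01198005 0.19164081]
(np.int32(198), np.int32(234)) [0.50542348 0.23977324 0.19131746]
dark [ 335  138   53   74 2345] [360.43923241 175.41151386] [ 0.61906999 -0.0862001   0.17708692]
dark [239 196  50  50 487] [263.35112936 222.22792608] [0.525936   0.11306192 0.19560369]
dark [210 239  96  25 465] [257.66666667 251.05591398] [0.47154093 0.12515635 0.15202622]
deck 7400 0.13912853440922338
side 3285 3260 normal [ 0.17500104 -0.04152675  0.98369211] tilt 0.180
[... 272 characters left out ...]
038269042969, 171.56785583496094], [306.47784423828125, 221.86692810058594]]
[[330, 172], [269, 204], [185, 164], [265, 142]]
(np.int32(330), np.int32(172)) [ 0.66836818 -0.03801673  0.15133559]
(np.int32(269), np.int32(204)) [0.44893082 0.01476622 0.19260223]
(np.int32(185), np.int32(164)) [0.50274642 0.23919623 0.19250267]
(np.int32(265), np.int32(142)) [0.74612343 0.16058409 0.14588673]
dark [219 161  47  24 359] [241.77994429 177.35376045] [0.50235185 0.09972096 0.19699223]
dark [ 265  160  116   65 2461] [341.19666802 187.34579439] [ 0.59450837 -0.0836171   0.16926533]
dark [190 175  73  49 592] [224.63175676 200.92736486] [0.47273443 0.1280774  0.14945941]
deck 6542 0.13934373958200919
```

View pics/top0_z.png

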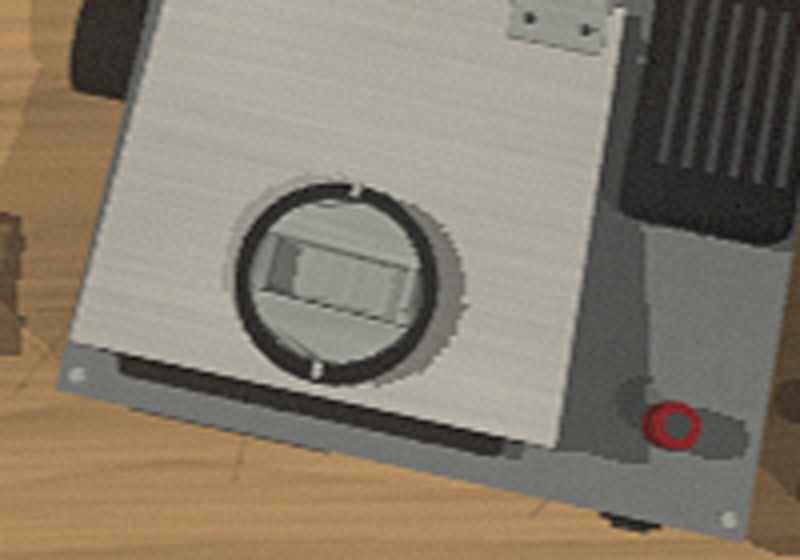

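View pics/side0_z.png

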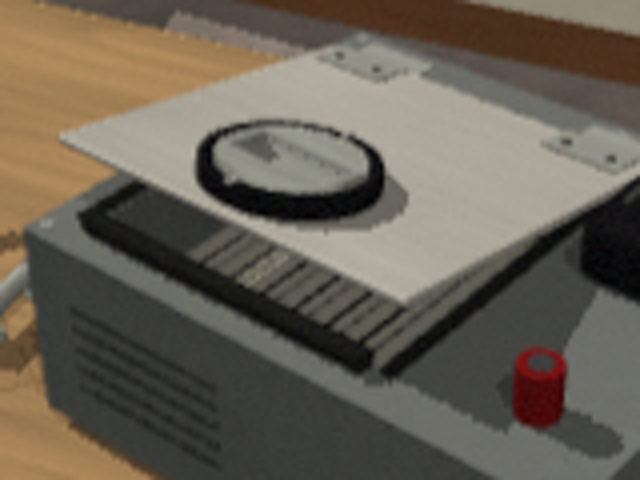

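```bash
python3 - <<'E'
from h import *
a=np.radians(-13.4); xh=np.array([np.cos(a),np.sin(a),0]); yh=np.array([-np.sin(a),np.cos(a),0])
for n,tag in(("top","top0"),("side","side0")):
    z=np.load(f"/tmp/{tag}.npz"); im=z["im"]; d=z["d"]; P=pts(n,d)
    hsv=cv2.cvtColor(im,cv2.COLOR_RGB2HSV)
    b=((hsv[...,2]<75)&(P[...,2]>.165)&(P[...,2]<.27)&(P[...,0]<.6)).astype(np.uint8)
    nn,l,s,c=cv2.connectedComponentsWithStats(b)
    box=(239,289,196,246) if n=="top" else (219,266,158,186)
    k=[i for i in range(1,nn) if s[i,4]>200 and box[0]<=c[i][0]<=box[1] and box[2]<=c[i][1]<=box[3]]
    for i in k:
        m=(l==i).astype(np.uint8); ct,h=cv2.findContours(m,cv2.RETR_CCOMP,cv2.CHAIN_APPROX_NONE)
        for cc,hh in zip(ct,h[0]):
            if len(cc)>40:
                e=cv2.fitEllipse(cc); K,Rm,t=cam(n); co=-Rm.T@t; rr=Rm.T@np.linalg.inv(K)@[*e[0],1.]
                print(n,"inner" if hh[3]>=0 else "outer",e, "z.197:",ray(n,*e[0],.1965))
        print(P[l==i].mean(0),P[l==i].min(0),P[l==i].max(0))
    # red spacer
    m=(((hsv[...,0]<8)|(hsv[...,0]>172))&(hsv[...,1]>150)&(hsv[...,2]>70)); print("red",np.median(P[m],0))
    # front edge: project panel pixels on xh at tilt; extremes
    m=(hsv[...,1]<40)&(hsv[...,2]>150)&(P[...,2]>.145)&(P[...,2]<.27)&(P[...,0]<.8); Q=P[m]
    s1=Q@xh; s2=Q@yh; print("x ext",np.percentile(s1,[.2,.5,99.5,99.8]),"y ext",np.percentile(s2,[.5,99.5]))
E
```

```text
top outer ((263.5294189453125, 220.656982421875), (49.05582809448242, 49.790504455566406), 108.4556655883789) z.197: [0.528407   0.11272502 0.1965    ]
top inner ((263.488525390625, 220.2544403076172), (43.44279861450195, 44.131988525390625), 81.7575912475586) z.197: [0.52918828 0.11278786 0.1965    ]
[0.52674959 0.11263251 0.19481408] [0.48158862 0.06214977 0.17134227] [0.57851622 0.16013421 0.20698718]
red [ 0.45825065 -0.05024635  0.16845245]
x ext [0.43476169 0.43528024 0.6675765  0.66905943] y ext [0.11512786 0.35064447]
side outer ((242.30856323242188, 171.69036865234375), (24.714031219482422, 44.160953521728516), 96.5277099609375) z.197: [0.52224662 0.10893205 0.1965    ]
[0.50377808 0.09913398 0.19634428] [0.47832869 0.06364466 0.16950239] [0.59691277 0.16028734 0.20689945]
red [ 0.45014399 -0.05699458  0.16426047]
x ext [0.43366887 0.43405215 0.66584155 0.66731359] y ext [0.1160537  0.35003486]
```

```bash
cat > go.py <<'E'
import sys
from h import *
# usage: go.py x y z yaw_of_tool_y_deg -> remaining shift (units 10cm) & turn (units 30deg)
s=sensors.read_state(); Rm=R.from_quat(s["tcp_rot"]).as_matrix(); t=np.array([float(v) for v in sys.argv[1:4]])
yw=np.radians(float(sys.argv[4])); Y=np.array([np.cos(yw),np.sin(yw),0]); Z=np.array([0,0,-1.]); T=np.stack([np.cross(Y,Z),Y,Z],1)
print("turn",np.round(R.from_matrix(Rm.T@T).as_rotvec()/np.radians(30),3),"shift",np.round(Rm.T@(t-s["eef_pos"])/.1,3))
print("t",s["time"],"pos",np.round(s["eef_pos"],4),"F",np.round(s["wrist_force"],2),"M",np.round(s["wrist_torque"],2),"w",s["gripper_width"],"yawY",np.degrees(np.arctan2(Rm[1,1],Rm[0,1])))
E
python3 go.py .534 .196 .231 76.6
python3 -m jog '[[[0,0,0,-0.4,-0.22,0,-1],[0,0,0,-0.8,-0.45,0,-1],[0,0,0,-0.8,-0.45,0,-1]]]' 40
python3 -m jog '[[[0,0,0,-0.4,-0.22,0,-1],[0,0,0,-0.8,-0.45,0,-1],[0,0,0,-0.8,-0.45,0,-1]]]'
python3 go.py .534 .196 .231 76.6
```

```text
turn [-0.002 -0.    -0.351] shift [-4.086 -2.289 -0.   ]
t 0.1 pos [0.2534 0.571  0.2308] F [ 0.05 -0.46 -0.36] M [-0.03 -0.    0.  ] w 0.08521189685674051 yawY 66.06080480811363
time: 0.35
eef_pos: [0.3106, 0.4938, 0.2309]
tcp_rot: [0.208, 0.978, -0.001, 0.0]
wrist_force: [0.4, 1.0, 0.5]
gripper_width: 0.0517
time: 0.6
eef_pos: [0.3657, 0.42, 0.2311]
tcp_rot: [0.208, 0.978, -0.001, 0.0]
wrist_force: [0.7, 0.9, 0.3]
gripper_width: 0.0123
turn [-0.003  0.001 -0.356] shift [-2.45  -1.359  0.005]
t 0.6 pos [0.3657 0.42   0.2311] F [0.66 0.88 0.33] M [ 0.03  0.02 -0.01] w 0.012279515382949819 yawY 65.93178231198277
```

```bash

python3 -m jog '[[[0,0,0,-0.4,-0.22,0,-1],[0,0,0,-0.8,-0.45,0,-1],[0,0,0,-0.8,-0.45,0,-1]]]'
python3 -m jog '[[[0,0,0,-0.4,-0.22,0,-1],[0,0,0,-0.8,-0.45,0,-1],[0,0,0,-0.8,-0.45,0,-1]]]'
python3 -m jog '[[[0,0,-0.2,-0.4,-0.22,0,-1],[0,0,-0.36,-0.8,-0.45,0,-1],[0,0,-0.36,-0.8,-0.45,0,-1],[0,0,-0.36,-0.8,-0.45,0,-1]]]'
python3 go.py .534 .196 .231 76.6
```

```text
time: 0.85
eef_pos: [0.4207, 0.3466, 0.2311]
tcp_rot: [0.209, 0.978, -0.001, 0.0]
wrist_force: [0.9, -0.1, -0.6]
gripper_width: 0.0
time: 1.1
eef_pos: [0.4758, 0.2731, 0.2311]
tcp_rot: [0.209, 0.978, -0.0, 0.001]
wrist_force: [-1.0, -0.7, 0.2]
gripper_width: -0.0001
time: 1.43
eef_pos: [0.5294, 0.2011, 0.231]
tcp_rot: [0.116, 0.993, -0.0, -0.0]
wrist_force: [-0.6, -0.8, 0.8]
gripper_width: 0.0002
turn [-0.001  0.     0.003] shift [-0.057 -0.039 -0.   ]
t 1.4333 pos [0.5294 0.2011 0.231 ] F [-0.64 -0.83  0.83] M [-0.03  0.03  0.02] w 0.00021217387413505301 yawY 76.68020164112515
```

```bash

python3 -m jog '[[[0,0,0,-0.06,-0.04,0.2,-1],[0,0,0,-0.06,-0.04,0.38,-1],[0,0,0,-0.06,-0.04,0.43,-1],[0,0,0,-0.06,-0.04,0.48,-1],[0,0,0,-0.06,-0.04,0.52,-1],[0,0,0,-0.06,-0.04,0.52,-1]]]'
python3 go.py .534 .196 .150 76.6
python3 -m jog '[[[0,0,0,0,0,0.05,-1],[0,0,0,0,0,0.1,-1],[0,0,0,0,0,0.15,-1],[0,0,0,0,0,0.2,-1],[0,0,0,0,0,0.2,-1]]]'
python3 go.py .534 .196 .150 76.6
```

```text
time: 1.93
eef_pos: [0.5325, 0.1986, 0.1792]
tcp_rot: [0.114, 0.993, -0.0, -0.0]
wrist_force: [0.6, -0.7, -0.5]
gripper_width: -0.0001
turn [-0.    -0.001  0.01 ] shift [-0.021 -0.022  0.292]
t 1.9333 pos [0.5325 0.1986 0.1792] F [ 0.64 -0.74 -0.5 ] M [ 0.05 -0.03  0.02] w -0.0001407324436019478 yawY 76.88538623351944
time: 2.35
eef_pos: [0.5324, 0.1979, 0.1582]
tcp_rot: [0.114, 0.993, -0.0, -0.001]
wrist_force: [0.0, 0.8, -1.1]
gripper_width: -0.0
turn [-0.001 -0.002  0.009] shift [-0.02  -0.015  0.082]
t 2.35 pos [0.5324 0.1979 0.1582] F [ 0.05  0.77 -1.14] M [-0.   -0.   -0.01] w -1.9007811088347713e-05 yawY 76.85833056981542
```

```bash
python3 - <<'E'
from h import *
im,d=shot("top","t1"); im2,_=shot("side","s1")
cv2.imwrite("pics/c1.png",np.hstack([cv2.resize(im[110:290,170:400],None,fx=2,fy=2),cv2.resize(im2[110:290,130:300],None,fx=2,fy=2)])[:,:,::-1])
E
python3 go.py .534 .196 .150 76.6
```

```text
turn [-0.001 -0.001  0.009] shift [-0.017 -0.016  0.09 ]
t 2.45 pos [0.5328 0.1979 0.159 ] F [ 0.65  0.58 -0.48] M [-0.03  0.01 -0.01] w -0.00014778981393606517 yawY 76.85802012144411
```

View pics/c1.png

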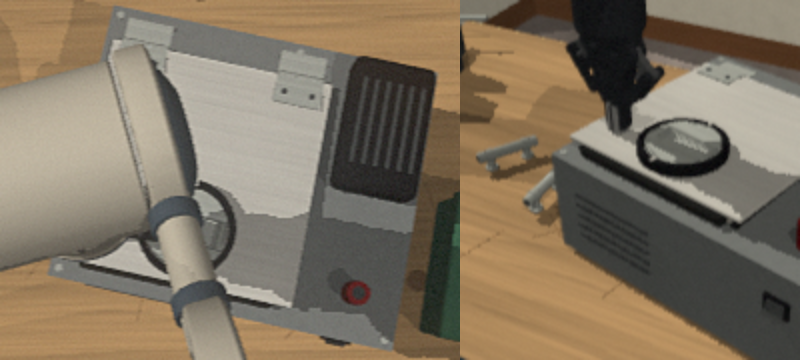

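The side view shows the closed fingertips on the panel's left part, at about (620,128), with the panel nearly down. I'll press it the rest of the way onto the seal.

```bash

python3 -m jog '[[[0,0,0,0,0,0.03,-1],[0,0,0,0,0,0.05,-1],[0,0,0,0,0,0.05,-1]]]'
python3 -m jog '[[[0,0,0,0,0,0.03,-1],[0,0,0,0,0,0.03,-1],[0,0,0,0,0,0.03,-1]]]'
python3 -m jog '[[[0,0,0,0,0,0.02,-1],[0,0,0,0,0,0.02,-1],[0,0,0,0,0,0.02,-1]]]'
python3 go.py .534 .196 .150 76.6
```

```text
time: 2.7
eef_pos: [0.533, 0.1981, 0.1544]
tcp_rot: [0.114, 0.993, 0.0, 0.0]
wrist_force: [-1.4, -0.1, 4.7]
gripper_width: -0.0003
time: 2.95
eef_pos: [0.5329, 0.1981, 0.1515]
tcp_rot: [0.114, 0.993, 0.0, 0.0]
wrist_force: [-2.0, 0.8, 4.3]
gripper_width: -0.0006
time: 3.2
eef_pos: [0.5328, 0.1981, 0.1499]
tcp_rot: [0.114, 0.993, 0.0, 0.0]
wrist_force: [-4.8, 0.8, 11.7]
gripper_width: 0.0
turn [0.001 0.001 0.009] shift [-0.016 -0.018 -0.001]
t 3.2 pos [0.5328 0.1981 0.1499] F [-4.79  0.76 11.75] M [ 0.07  0.8  -0.03] w 1.6269747799626437e-05 yawY 76.86200867250038
```

```bash

python3 -m jog '[[[0,0,0,0,0,0.015,-1],[0,0,0,0,0,0.015,-1],[0,0,0,0,0,0.015,-1]]]'
python3 go.py .534 .196 .150 76.6
python3 -m jog '[[[0,0,0,0,0,-0.1,-1],[0,0,0,0,0,-0.3,-1],[0,0,0,0,0,-0.6,-0.4],[0,0,0,0,0,-0.6,-0.4],[0,0,0,0,0,-0.6,-0.4]]]' 
python3 go.py .5247 .1142 .18 76.6
```

```text
time: 3.45
eef_pos: [0.5329, 0.1982, 0.1495]
tcp_rot: [0.114, 0.993, 0.0, 0.001]
wrist_force: [-11.1, -1.7, 33.5]
gripper_width: 0.0
turn [0.001 0.002 0.009] shift [-0.015 -0.019 -0.005]
t 3.45 pos [0.5329 0.1982 0.1495] F [-11.14  -1.68  33.47] M [-0.26  1.91 -0.05] w 4.474495751546871e-05 yawY 76.86384464461864
time: 3.87
eef_pos: [0.5338, 0.1982, 0.2093]
tcp_rot: [0.114, 0.993, 0.001, 0.002]
wrist_force: [-0.8, 0.7, -0.6]
gripper_width: 0.0255
turn [0.003 0.006 0.009] shift [-0.102 -0.839  0.292]
t 3.8667 pos [0.5338 0.1982 0.2093] F [-0.79  0.67 -0.57] M [0.02 0.   0.01] w 0.025522959895390964 yawY 76.85916965619725
```

```bash

python3 -m jog '[[[0,0,0,0,0.4,-0.2,-0.4],[0,0,0,0,0.8,-0.2,-0.4],[0,0,0,0,1,-0.2,-0.4],[0,0,0,0,1,-0.2,-0.4]]]'
python3 - <<'E'
from h import *
im,d=shot("top","t2"); im2,_=shot("side","s2")
cv2.imwrite("pics/c2.png",np.hstack([cv2.resize(im[110:290,170:400],None,fx=2,fy=2),cv2.resize(im2[110:290,130:300],None,fx=2,fy=2)])[:,:,::-1])
E
```

```text
time: 4.2
eef_pos: [0.5559, 0.2992, 0.2268]
tcp_rot: [0.113, 0.994, 0.0, -0.0]
wrist_force: [-1.6, -0.4, -1.6]
gripper_width: 0.0259
```

View pics/c2.png

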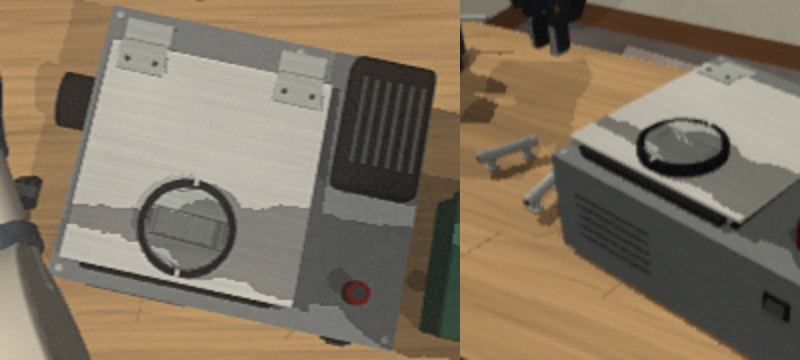

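The panel now rests on its seal and the dial is in clear view, with the collar centre near (186,227) in the zoomed top view and the slot still parallel to the front edge. I'll refit the collar.

```bash
python3 - <<'E'
from h import *
for n,tag,box in(("top","t2",(240,290,195,255)),("side","s2",(215,270,160,205))):
    z=np.load(f"/tmp/{tag}.npz"); im=z["im"]; d=z["d"]; P=pts(n,d); hsv=cv2.cvtColor(im,cv2.COLOR_RGB2HSV)
    b=((hsv[...,2]<75)&(P[...,2]>.158)).astype(np.uint8)
    b[:box[2]]=0;b[box[3]:]=0;b[:,:box[0]]=0;b[:,box[1]:]=0
    if n=="side": b[:]=b
    nn,l,s,c=cv2.connectedComponentsWithStats(b); k=1+np.argmax(s[1:,4]); m=(l==k).astype(np.uint8)
    ct,h=cv2.findContours(m,cv2.RETR_CCOMP,cv2.CHAIN_APPROX_NONE)
    for cc,hh in zip(ct,h[0]):
        if len(cc)>30:
            e=cv2.fitEllipse(cc); print(n,hh[3],e,ray(n,*e[0],.171))
    # panel tilt
    q=(hsv[...,1]<40)&(P[...,2]>.145)&(P[...,2]<.165)&(abs(P[...,0]-.6)<.12)&(abs(P[...,1]-.1)<.09); Q=P[q]; keep=np.ones(len(Q),bool)
    for _ in range(6):
        c0=Q[keep].mean(0); nv=np.linalg.svd(Q[keep]-c0,full_matrices=False)[2][2]; nv*=np.sign(nv[2]); keep=abs((Q-c0)@nv)<.0025
    print("tilt",nv,c0,keep.sum())
z=np.load("/tmp/t2.npz"); im=z["im"]; cv2.imwrite("pics/t2z.png",cv2.resize(im[190:260,225:305],None,fx=8,fy=8,interpolation=cv2.INTER_CUBIC)[:,:,::-1])
E
python3 go.py .5247 .1142 .18 76.6
```

```text
top -1 ((262.8590393066406, 223.94715881347656), (45.77617645263672, 46.201507568359375), 146.58175659179688) [0.52440487 0.1137223  0.171     ]
tilt [ 0.03769299 -0.00997023  0.99923963] [0.60390416 0.09852683 0.15315478] 7161
side -1 ((241.1578369140625, 182.93003845214844), (27.922500610351562, 43.70365905761719), 89.98641204833984) [0.51741728 0.10995962 0.171     ]
tilt [ 0.03798452 -0.01004039  0.99922789] [0.59929017 0.0905445  0.15375602] 3080
turn [-0.002 -0.003  0.011] shift [-0.116 -1.837  0.466]
t 4.3 pos [0.555  0.2958 0.2265] F [-0.02 -0.49  0.25] M [-0.01  0.    0.01] w 0.025573163971352533 yawY 76.94147197358562
```

View pics/t2z.png

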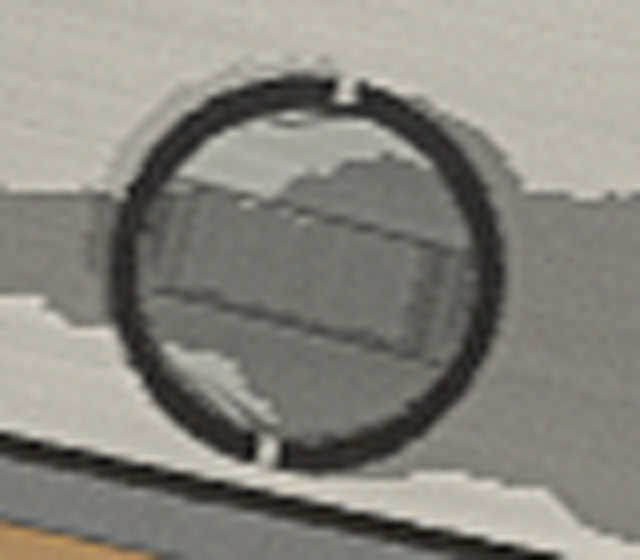

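```bash

python3 -m jog '[[[0,0,0,-0.02,-0.4,0,-0.4],[0,0,0,-0.06,-0.8,0,-0.4],[0,0,0,-0.06,-0.95,0,-0.4]]]'
python3 -m jog '[[[0,0,0.01,-0.03,-0.4,0.1,-0.4],[0,0,0.01,-0.06,-0.8,0.3,-0.4],[0,0,0.01,-0.06,-0.88,0.45,-0.4],[0,0,0.01,-0.06,-0.88,0.45,-0.4],[0,0,0.01,-0.06,-0.88,0.45,-0.4]]]'
python3 go.py .5245 .114 .16 76.4
```

```text
time: 4.55
eef_pos: [0.5383, 0.197, 0.227]
tcp_rot: [0.115, 0.993, -0.001, -0.001]
wrist_force: [0.9, -1.2, 0.9]
gripper_width: 0.0254
time: 4.97
eef_pos: [0.5249, 0.1135, 0.1823]
tcp_rot: [0.118, 0.993, -0.0, -0.001]
wrist_force: [0.0, 0.5, -0.3]
gripper_width: 0.0256
turn [-0.001 -0.004  0.001] shift [0.005 0.004 0.223]
t 4.9667 pos [0.5249 0.1135 0.1823] F [ 0.02  0.47 -0.29] M [ 0.01 -0.04  0.03] w 0.02564841775044614 yawY 76.4253905279122
```

```bash

python3 -m jog '[[[0,0,0,0,0,0.06,-0.4],[0,0,0,0,0,0.12,-0.4],[0,0,0,0,0,0.16,-0.4],[0,0,0,0,0,0.16,-0.4]]]'
python3 -m jog '[[[0,0,0,0,0,0.03,-0.4],[0,0,0,0,0,0.06,-0.4],[0,0,0,0,0,0.06,-0.4]]]'
python3 go.py .5245 .114 .1525 76.4
python3 - <<'E'
from h import *
im2,_=shot("side","s3")
cv2.imwrite("pics/s3z.png",cv2.resize(im2[100:240,150:310],None,fx=4,fy=4,interpolation=cv2.INTER_CUBIC)[:,:,::-1])
E
```

```text
time: 5.3
eef_pos: [0.5253, 0.1151, 0.166]
tcp_rot: [0.116, 0.993, -0.0, -0.0]
wrist_force: [0.1, 0.2, -1.0]
gripper_width: 0.0256
time: 5.55
eef_pos: [0.5255, 0.1147, 0.1603]
tcp_rot: [0.117, 0.993, -0.0, -0.0]
wrist_force: [0.2, 0.3, 0.5]
gripper_width: 0.0256
turn [-0.    -0.001  0.006] shift [ 0.008 -0.009  0.078]
t 5.55 pos [0.5255 0.1147 0.1603] F [0.2  0.3  0.47] M [ 0.03  0.01 -0.03] w 0.025634756545616352 yawY 76.58273194206183
```

View pics/s3z.png

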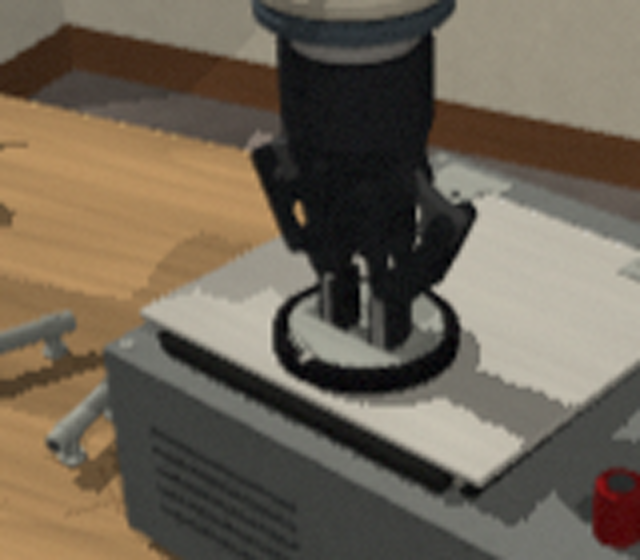

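The side view shows both tips inside the slot, at about (335,325) and (385,340) in the zoom, with no contact force. I'll press down now.

```bash

python3 -m jog '[[[0,0,0,0.01,-0.005,0.03,-0.4],[0,0,0,0.01,-0.005,0.06,-0.4],[0,0,0,0.01,-0.005,0.06,-0.4]]]'
python3 -m jog '[[[0,0,0,0,0,0.03,-0.4],[0,0,0,0,0,0.03,-0.4],[0,0,0,0,0,0.03,-0.4]]]'
python3 go.py .5245 .114 .1525 76.4
```

```text
time: 5.85
eef_pos: [0.5252, 0.1145, 0.1551]
tcp_rot: [0.117, 0.993, 0.0, 0.001]
wrist_force: [-0.1, 1.2, 2.6]
gripper_width: 0.0255
time: 6.1
eef_pos: [0.5251, 0.1145, 0.1523]
tcp_rot: [0.117, 0.993, 0.0, 0.001]
wrist_force: [-0.2, 2.8, 7.0]
gripper_width: 0.0257
turn [0.002 0.003 0.005] shift [ 0.005 -0.007 -0.002]
t 6.1 pos [0.5251 0.1145 0.1523] F [-0.16  2.84  7.02] M [ 0.48  0.   -0.01] w 0.025674033539948495 yawY 76.55784684045048
```

```bash

python3 -m jog '[[[0,0,0,0,0,0.03,-0.4],[0,0,0,0,0,0.03,-0.4],[0,0,0,0,0,0.03,-0.4]]]'
python3 go.py .5245 .114 .1525 76.4
```

```text
time: 6.35
eef_pos: [0.5253, 0.1146, 0.1515]
tcp_rot: [0.117, 0.993, 0.001, 0.002]
wrist_force: [-13.3, 1.1, 49.6]
gripper_width: 0.0255
turn [0.003 0.006 0.006] shift [ 0.006 -0.008 -0.01 ]
t 6.35 pos [0.5253 0.1146 0.1515] F [-13.26   1.1   49.6 ] M [0.18 2.26 0.01] w 0.02552164045461996 yawY 76.56830151244998
```

```bash

python3 -m jog '[[[0,0,0,0,0,-0.012,-0.4],[0,0,0,0,0,-0.012,-0.4]]]'
python3 -m jog '[[[0,0,0.2,0,0,0,-0.4],[0,0,0.4,0,0,0,-0.4],[0,0,0.6,0,0,0,-0.4],[0,0,0.6,0,0,0,-0.4]]]'
python3 go.py .5245 .114 .1525 -13.4
```

```text
time: 6.52
eef_pos: [0.5252, 0.1146, 0.1519]
tcp_rot: [0.117, 0.993, 0.001, 0.001]
wrist_force: [-7.4, 1.9, 33.5]
gripper_width: 0.0259
time: 6.85
eef_pos: [0.5252, 0.1146, 0.1518]
tcp_rot: [0.274, 0.962, 0.001, 0.001]
wrist_force: [-7.7, 0.9, 33.3]
gripper_width: 0.0255
turn [6.000e-03 1.000e-03 2.385e+00] shift [ 0.003 -0.009 -0.007]
t 6.85 pos [0.5252 0.1146 0.1518] F [-7.69  0.87 33.25] M [ 0.26  1.37 -0.03] w 0.02552167900589089 yawY 58.138150159472794
```

```bash

python3 -m jog '[[[0,0,0.2,0,0,0,-0.4],[0,0,0.4,0,0,0,-0.4],[0,0,0.6,0,0,0,-0.4],[0,0,0.8,0,0,0,-0.4],[0,0,0.8,0,0,0,-0.4]]]'
python3 go.py .5245 .114 .1525 -13.4
python3 -m jog '[[[0,0,0.2,0,0,0,-0.4],[0,0,0.4,0,0,0,-0.4],[0,0,0.6,0,0,0,-0.4],[0,0,0.6,0,0,0,-0.4]]]'
python3 go.py .5245 .114 .1525 -13.4
```

```text
time: 7.27
eef_pos: [0.5252, 0.1145, 0.1519]
tcp_rot: [0.468, 0.884, 0.001, 0.001]
wrist_force: [-7.8, 1.8, 33.2]
gripper_width: 0.0254
turn [ 0.006 -0.     1.585] shift [-0.    -0.009 -0.006]
t 7.2667 pos [0.5252 0.1145 0.1519] F [-7.85  1.8  33.18] M [ 0.26  1.45 -0.07] w 0.025440748703822735 yawY 34.139062755457246
time: 7.6
eef_pos: [0.5253, 0.1145, 0.1519]
tcp_rot: [0.601, 0.799, 0.001, 0.001]
wrist_force: [-8.1, 1.3, 33.3]
gripper_width: 0.0256
turn [ 0.006 -0.001  0.985] shift [-0.003 -0.009 -0.006]
t 7.6 pos [0.5253 0.1145 0.1519] F [-8.08  1.31 33.34] M [ 0.21  1.36 -0.11] w 0.025603131228795525 yawY 16.137256102645722
```

```bash

python3 -m jog '[[[0,0,0.2,0,0,0,-0.4],[0,0,0.4,0,0,0,-0.4],[0,0,0.6,0,0,0,-0.4],[0,0,0.8,0,0,0,-0.4],[0,0,0.8,0,0,0,-0.4]]]'
python3 go.py .5245 .114 .1525 -13.4
python3 -m jog '[[[0,0,0.2,0,0,0,-0.4],[0,0,0.2,0,0,0,-0.4],[0,0,0.2,0,0,0,-0.4]]]'
python3 go.py .5245 .114 .1525 -13.4
python3 -m jog '[[[0,0,0.1,0,0,0,-0.4],[0,0,0.1,0,0,0,-0.4],[0,0,0.1,0,0,0,-0.4]]]'
python3 go.py .5245 .114 .1525 -13.4
```

```text
time: 8.02
eef_pos: [0.5253, 0.1145, 0.1519]
tcp_rot: [0.754, 0.657, 0.001, 0.001]
wrist_force: [-6.7, 1.4, 32.7]
gripper_width: 0.0261
turn [ 0.005 -0.002  0.185] shift [-0.006 -0.007 -0.006]
t 8.0167 pos [0.5253 0.1145 0.1519] F [-6.69  1.42 32.67] M [ 0.14  1.35 -0.11] w 0.026067366652603195 yawY -7.860872865188491
time: 8.27
eef_pos: [0.5254, 0.1144, 0.1519]
tcp_rot: [0.785, 0.619, 0.001, 0.001]
wrist_force: [-6.5, 0.2, 32.2]
gripper_width: 0.0259
turn [ 0.006 -0.002 -0.003] shift [-0.006 -0.008 -0.006]
t 8.2667 pos [0.5254 0.1144 0.1519] F [-6.48  0.15 32.17] M [ 0.01  1.21 -0.08] w 0.025932805586527424 yawY -13.48140969113723
time: 8.52
eef_pos: [0.5257, 0.1144, 0.1519]
tcp_rot: [0.801, 0.599, 0.002, 0.001]
wrist_force: [-5.1, -0.1, 30.9]
gripper_width: 0.0254
turn [ 0.006 -0.003 -0.102] shift [-0.007 -0.01  -0.006]
t 8.5167 pos [0.5257 0.1144 0.1519] F [-5.07 -0.13 30.86] M [0.04 0.93 0.  ] w 0.025414705210518338 yawY -16.455056622712544
```

```bash

python3 -m jog '[[[0,0,0.1,0,0,0,-0.4],[0,0,0.1,0,0,0,-0.4],[0,0,0.1,0,0,0,-0.4]]]'
python3 go.py .5245 .114 .1525 -13.4
python3 -m jog '[[[0,0,0.1,0,0,0,-0.4],[0,0,0.1,0,0,0,-0.4],[0,0,0.1,0,0,0,-0.4]]]'
python3 go.py .5245 .114 .1525 -13.4
```

```text
time: 8.77
eef_pos: [0.5259, 0.1144, 0.1519]
tcp_rot: [0.816, 0.577, 0.002, 0.001]
wrist_force: [-4.2, -1.2, 30.5]
gripper_width: 0.0258
turn [ 0.007 -0.003 -0.202] shift [-0.009 -0.012 -0.006]
t 8.7667 pos [0.5259 0.1144 0.1519] F [-4.25 -1.23 30.52] M [-0.    0.77  0.02] w 0.025822881289615067 yawY -19.45597833227303
time: 9.02
eef_pos: [0.5261, 0.1144, 0.1519]
tcp_rot: [0.831, 0.556, 0.002, 0.001]
wrist_force: [-2.6, -0.8, 28.2]
gripper_width: 0.0255
turn [ 0.008 -0.003 -0.302] shift [-0.01  -0.013 -0.006]
t 9.0167 pos [0.5261 0.1144 0.1519] F [-2.59 -0.82 28.2 ] M [0.03 0.56 0.01] w 0.025483397986610288 yawY -22.45929549970618
```

```bash
python3 - <<'E'
from h import *
im2,_=shot("side","s4")
cv2.imwrite("pics/s4z.png",cv2.resize(im2[100:240,150:310],None,fx=4,fy=4,interpolation=cv2.INTER_CUBIC)[:,:,::-1])
E
```

```text
(no output)
```

View pics/s4z.png

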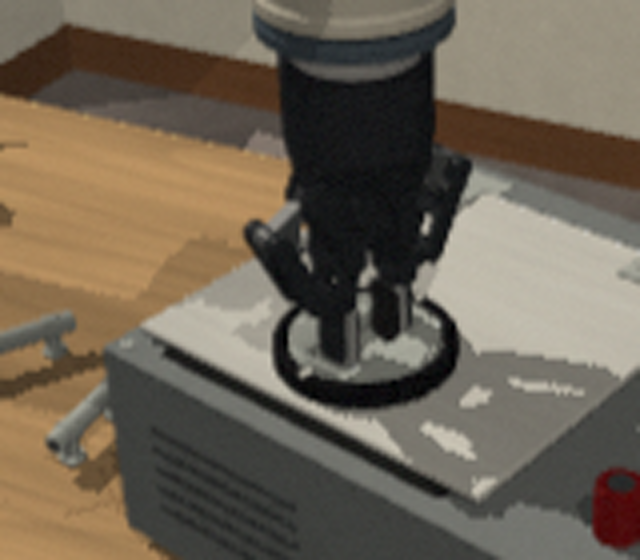

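Seen from the side, the fingers now stand nearly front to back in the slot, at about (340,335) and (395,310) in the zoom. No stop torque has shown up yet, so I'll keep turning.

```bash

python3 -m jog '[[[0,0,0.1,0,0,0,-0.4],[0,0,0.1,0,0,0,-0.4],[0,0,0.1,0,0,0,-0.4]]]'
python3 go.py .5245 .114 .1525 -13.4
python3 -m jog '[[[0,0,0.1,0,0,0,-0.4],[0,0,0.1,0,0,0,-0.4],[0,0,0.1,0,0,0,-0.4]]]'
python3 go.py .5245 .114 .1525 -13.4
```

```text
time: 9.32
eef_pos: [0.5262, 0.1143, 0.1519]
tcp_rot: [0.845, 0.534, 0.002, 0.001]
wrist_force: [-1.6, -1.1, 28.2]
gripper_width: 0.0254
turn [ 0.008 -0.003 -0.401] shift [-0.01  -0.014 -0.006]
t 9.3167 pos [0.5262 0.1143 0.1519] F [-1.62 -1.08 28.16] M [-0.12  0.49  0.48] w 0.025383095083713413 yawY -25.436958916759014
time: 9.57
eef_pos: [0.5262, 0.1143, 0.152]
tcp_rot: [0.859, 0.512, 0.002, 0.001]
wrist_force: [-2.4, -1.3, 28.5]
gripper_width: 0.0256
turn [ 0.008 -0.003 -0.499] shift [-0.011 -0.014 -0.006]
t 9.5667 pos [0.5262 0.1143 0.152 ] F [-2.36 -1.28 28.53] M [-0.13  0.42  1.47] w 0.02556135442949606 yawY -28.37780999042781
```

Mz has risen to 1.47 N m, so the dial is at its stop. I'll ease the torque most of the way off first, then the pressure, so the dial isn't dragged back. Then I'll lift out.

```bash

python3 -m jog '[[[0,0,-0.1,0,0,0,-0.4],[0,0,-0.1,0,0,0,-0.4]]]'
python3 go.py .5245 .114 .1525 -13.4
python3 -m jog '[[[0,0,0,0,0,-0.01,-0.4],[0,0,0,0,0,-0.02,-0.4],[0,0,0,0,0,-0.03,-0.4],[0,0,0,0,0,-0.03,-0.4]]]'
python3 go.py .5245 .114 .1525 -13.4
```

```text
time: 9.73
eef_pos: [0.5264, 0.1143, 0.152]
tcp_rot: [0.845, 0.536, 0.002, 0.001]
wrist_force: [-1.7, -1.7, 27.9]
gripper_width: 0.0255
turn [ 0.009 -0.004 -0.395] shift [-0.011 -0.016 -0.006]
t 9.7333 pos [0.5264 0.1143 0.152 ] F [-1.68 -1.69 27.86] M [-0.14  0.24  0.25] w 0.02554457821424635 yawY -25.241718440531123
time: 10.07
eef_pos: [0.5264, 0.1142, 0.1539]
tcp_rot: [0.845, 0.534, 0.002, 0.001]
wrist_force: [5.4, -1.2, 5.5]
gripper_width: 0.0256
turn [ 0.007 -0.003 -0.401] shift [-0.01  -0.016  0.014]
t 10.0667 pos [0.5264 0.1142 0.1539] F [ 5.41 -1.16  5.52] M [ 0.04 -0.83  0.33] w 0.02555938456281172 yawY -25.429256863648543
```

```bash

python3 -m jog '[[[0,0,0,0,0,-0.015,-0.4],[0,0,0,0,0,-0.025,-0.4],[0,0,0,0,0,-0.025,-0.4]]]'
python3 go.py .5245 .114 .1525 -13.4
python3 -m jog '[[[0,0,-0.2,0,0,0,-0.4],[0,0,-0.35,0,0,0,-0.4],[0,0,-0.35,0,0,0,-0.4]]]'
python3 go.py .5245 .114 .1525 -13.4
python3 -m jog '[[[0,0,0,0,0,-0.05,-0.4],[0,0,0,0,0,-0.1,-0.4],[0,0,0,0,0,-0.15,-0.4],[0,0,0,0,0,-0.4,-0.4],[0,0,0,0,0,-0.7,-0.4],[0,0,0,0,0,-0.7,-0.4]]]'
python3 go.py .5245 .3 .22 -13.4
```

```text
time: 10.32
eef_pos: [0.5257, 0.1143, 0.1555]
tcp_rot: [0.845, 0.534, 0.001, 0.001]
wrist_force: [7.5, 0.1, -9.2]
gripper_width: 0.0254
turn [ 0.004 -0.002 -0.401] shift [-0.008 -0.01   0.03 ]
t 10.3167 pos [0.5257 0.1143 0.1555] F [ 7.5   0.11 -9.19] M [ 0.18 -1.3   0.38] w 0.02542628012679397 yawY -25.430126910173634
time: 10.57
eef_pos: [0.5246, 0.1142, 0.1555]
tcp_rot: [0.792, 0.611, 0.0, 0.0]
wrist_force: [-0.4, -0.3, 0.2]
gripper_width: 0.0257
turn [ 0.    -0.    -0.044] shift [-0.002 -0.     0.03 ]
t 10.5667 pos [0.5246 0.1142 0.1555] F [-0.43 -0.31  0.21] M [ 0.   -0.01 -0.03] w 0.02571511003511125 yawY -14.707198839681082
time: 11.07
eef_pos: [0.5269, 0.1145, 0.2308]
tcp_rot: [0.793, 0.609, 0.003, 0.002]
wrist_force: [0.1, -0.7, 1.0]
gripper_width: 0.0256
turn [ 0.013 -0.005 -0.054] shift [ 1.785 -0.504  0.109]
t 11.0667 pos [0.5269 0.1145 0.2308] F [ 0.14 -0.68  0.99] M [-0.03 -0.05  0.  ] w 0.025589822857664726 yawY -15.017628894193937
```

Clear of the slot. I'll move the arm left and look.

```bash

python3 -m jog '[[[0,0,0,0.4,-0.1,0,-0.4],[0,0,0,0.8,-0.2,0,-0.4],[0,0,0,1,-0.25,0,-0.4]]]'
python3 -m jog '[[[0,0,0,0.4,-0.1,0,-0.4],[0,0,0,0.8,-0.2,0,-0.4],[0,0,0,1,-0.25,0,-0.4],[0,0,0,1,-0.25,0,-0.4]]]'
python3 - <<'E'
from h import *
for n,tag in (("top","t5"),("side","s5")):
    im,d=shot(n,tag); P=pts(n,d); hsv=cv2.cvtColor(im,cv2.COLOR_RGB2HSV)
    q=(hsv[...,1]<40)&(P[...,2]>.145)&(P[...,2]<.158)&(abs(P[...,0]-.6)<.12)&(abs(P[...,1]-.1)<.09); Q=P[q]; keep=np.ones(len(Q),bool)
    for _ in range(6):
        c0=Q[keep].mean(0); nv=np.linalg.svd(Q[keep]-c0,full_matrices=False)[2][2]; nv*=np.sign(nv[2]); keep=abs((Q-c0)@nv)<.0025
    print("tilt",nv,c0,keep.sum())
    m=(((hsv[...,0]<8)|(hsv[...,0]>172))&(hsv[...,1]>150)&(hsv[...,2]>70)); print("red",np.median(P[m],0))
    cr=im[190:260,225:305] if n=="top" else im[100:240,150:310]
    cv2.imwrite(f"pics/{tag}z.png",cv2.resize(cr,None,fx=8 if n=="top" else 4,fy=8 if n=="top" else 4,interpolation=cv2.INTER_CUBIC)[:,:,::-1])
E
```

```text
time: 11.32
eef_pos: [0.5263, 0.2205, 0.2264]
tcp_rot: [0.793, 0.609, 0.001, -0.0]
wrist_force: [-0.3, -0.7, -0.5]
gripper_width: 0.0252
time: 11.65
eef_pos: [0.5275, 0.3246, 0.2258]
tcp_rot: [0.792, 0.61, 0.001, -0.0]
wrist_force: [-1.9, 0.3, -1.5]
gripper_width: 0.0257
tilt [ 0.01184094 -0.0035043   0.99992375] [0.60359878 0.09863487 0.15027694] 7194
red [ 0.45789149 -0.05311531  0.16870542]
tilt [ 0.01245766 -0.00453331  0.99991212] [0.59864753 0.09097603 0.15082981] 3232
red [ 0.4494385  -0.05868344  0.16205392]
```

View pics/t5z.png

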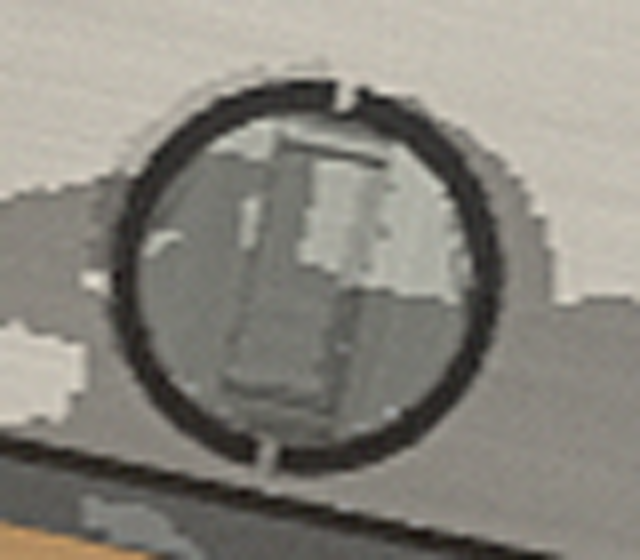

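View pics/t5.png

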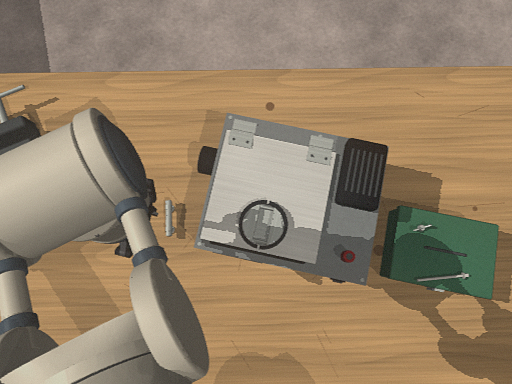

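The top view shows the slot running front to back, from about (330,150) to (280,400) in the zoom, in line with the two marks at (345,95) and (268,455). The panel's tilt is about 0.012 rad with nothing touching it. The spacer at (347,256) and the lug at (169,217) are where they were.

```bash
python3 -c "
from plant import arm
print(arm.finish_job())"
```

```text
the job is handed in; nothing more can be done
None
```

The panel is shut and locked, and I handed the job in at about 11.8 s.

**What I did:** I pushed the panel down onto its seal with the closed fingertips until it bottomed at about 33 N. I then set both tips in the slot, pressed with about 30 N and turned the dial clockwise to its stop, where the wrist moment rose to 1.5 N m. I eased off the torque, then the pressure, and lifted out.

**Last checks, with the arm clear:**
- **Panel:** it measured 0.012–0.013 rad in both views. It had been 0.038 when it rested unlocked on the seal.
- **Dial:** the slot lines up with the collar marks to within about 1°.
- **Loose parts:** the spacer and one lug had not moved. The other lug was hidden behind the arm in the last picture, so I did not check it again. I felt no contact while moving near it.

**What was not as planned:**
- The press in the slot briefly reached 50 N at the wrist, at the fingertips, before I backed off to 33 N.
- As I lifted out, the tips rubbed the slot walls with about 9 N upward pull. I turned the fingers back to free them, and the panel stayed locked.
- The side camera put the collar centre up to 7 mm nearer the robot than the top camera did. I used the top view, and the tips went into the slot without touching.

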